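# Rake a dropped brass ring out from under a low glass shelf

## Robot

A 7-joint arm with a two-finger parallel gripper is mounted at the origin on the work surface. World frame = base frame: x ahead of the robot, y to its left, z up, the work surface at z = 0. Lengths are in m, angles in degrees, forces in N, time in s.
With the tool pointing down it reaches from about 0.35 to 0.9 m from the base axis. Payload 7.2 kg.
Tool frame: the origin (TCP) lies midway between the tips of the shut fingers; the grasp point (between the pads) lies 19 mm behind it (arm.grip_depth is the z of the grasp point in the tool frame, in m); z points along the fingers, y is the line along which they close (so a half turn about z gives the same grasp; the last joint's range is limited). The gripper opens to 85 mm and grips with 20 to 120 N. Pads are 22 mm wide; open, the fingers measure 114 mm over their backs; the gripper's body (76 mm by 85 mm) begins 54 mm behind the grasp point. The pads swing forward as they close: fully open they stand 13 mm farther back than shut.
Start: joints at [61.925, 23.554, -0.728, 91.456, 0.321, 64.991, -4.71], TCP at [0.256, -0.57, 0.231] pointing down, gripper open.
Joint ranges: [-169.25, 169.25], [-16.82, 113.86], [-84.01, 82.57], [7.8, 145.47], [-59.2, 239.2], [7.22, 106.19], [-163.78, 163.78]. Speed limits (degrees/s): [136.94, 136.94, 172.46, 172.46, 180, 180, 180].

## Interface

Orientations are given as a 3x3 rotation matrix whose columns are the frame's x, y, z axes.
In Python, from bench import arm gives the robot as it stands.
- The arm moves only by the tool send_rows, never from a script. Its argument "steps" is a list that holds one entry, the list of rows, each a list of 6 numbers: the shift along the tool's x, y, z in mm, then the turn, a rotation vector about the tool's x, y, z in rad. A call has exactly 10 rows; each row shifts and turns the commanded pose from where the row before left it, along the tool's axes as they then stand; what a row does not reach is not made up. A row lasts 1/10 s, in which the tool goes at most 50 mm and 8.59 degrees, less where a joint would pass 70% of its speed; a pose out of reach is approached as far as the arm can. A call with a gripper value outside its range is refused whole. "claw" is the closure, from 0 (fully open) to 1 (shut), set as the call begins (left out, the last holds). The fingers move at their own pace and stop on an object; the grip force is fixed at half the most. Time passes only in rows, so rows that do not move let the fingers close, or fill a call up. It gives the time, the measured TCP pose, the force, the opening and the grip force at its end, in the units of the state.
- arm.observe(): the state, without advancing time (a new reading comes with each control period).
- arm.grab_frame(name): name is "scene" or "top" or "wrist"; returns a dict with "pixels" (480x640x3 uint8, red, green, blue), "K" (3x3 intrinsics, pixels), "world_from_camera" (4x4, takes a point from camera to world coordinates); the wrist camera has in their place "T_tool_cam" (4x4, takes a point from camera to tool coordinates, whose origin is the TCP and whose axes are the flange's). Camera axes: x right, y down, z forward; pixel columns grow to the right and rows downward; lengths in m; the calibration is good to about 2 mm. A picture is of the moment at which its call begins: read the wrist's pose just before it. There is no depth.
- arm.sign_off(): hands the job in; it is judged then, once.
The state is a dict: "t": time; "joint_positions": joint angles; "joint_velocities": joint speeds; "joint_efforts": joint torques, N m; "eef_pos": TCP position; "tcp_rot": TCP orientation; "ft_force": force on the tool from outside, world axes, zero at the start; "ft_torque": the same for the moment, N m; "gripper_width": opening from 0.0 (shut) to 1.0 (fully open); "gripper_force": force on a finger pad.
Only numpy, scipy, OpenCV 4.12 (cv2) and the standard library are available. Lean on these libraries where they do the work, as an engineer would, in place of code of your own. Each camera call takes 0.05 s, during which the arm holds its last target. There are 200 camera calls.

## Task

A brass ring has slid under the low glass display shelf, where the gap is too low for a hand. Take the flat rake by its orange crossbar, reach in over the ring, lower the blade onto the floor plate behind it and, keeping the blade lightly pressed on the plate (never more than 12 N on any part of the shelf), draw the ring out through the mouth until it lies wholly clear on the steel apron in front. Then lay the rake back level on its wooden rest, handle over the middle, let go, and leave the glassware and other things alone.

Things in the scene. Friction and masses are not known exactly. Their poses are not given: they have to be found in the camera images.
- shelf: Low display shelf, fixed and rigid. Origin: middle of its mouth at table height; x points into the shelf, y across the mouth, z up. Clear glass top x = 0 to 200 mm, underside at z = 66, top at z = 74 mm. Wooden side walls, inner faces at y = +80 and -80 mm, 25 mm thick; wooden back, face at x = 150 mm. Plate, apron, walls and glass all count as the shelf
- apron (a point): Centre of the top of the level steel apron fixed in front of the shelf's mouth, part of the shelf: 120 mm along the shelf's x (x = -120 to 0 mm), 210 mm along y, top 16 mm above the table
- shelf_sill (a point): Middle of the sill at the mouth (shelf x = y = 0, z = 16 mm), where apron and floor plate meet. The dark steel floor plate under the glass runs from here to x = 150 mm; level with the apron here, it slopes up or down towards the back by an unmeasured angle of up to 0.06 rad either way (back up to 9 mm higher or lower). It does not move
- ring: Brass ring lying flat on the plate under the glass, outer diameter 32 mm, inner 16 mm, 6 mm thick, 30 g. Origin: centre of its underside. Seen through the glass. At the start its centre is 65 to 95 mm behind the mouth, within 35 mm of the middle
- rake: Flat rake, 180 g. Steel strip 24 wide, 5 mm thick, x = -15 to 185 mm, underside z = 16; at its end a downturned blade 6 mm thick (x = 182 to 188), 50 mm wide, lower edge z = 1 mm; orange crossbar handle 28 (x) by 90 mm (y), z = 36 to 81 mm, on a 24 mm wide post. Origin under the handle, 16 mm below the strip; x points to the blade, z up. Starts on the rest
- rake_grip (a point): Middle of the rake's crossbar, 60 mm above the rake's origin: where to grip from above, one finger before and one behind the bar, across its 28 mm (along the rake's x). Held there firmly (100 N or more) the rake hardly tips, and the blade's edge gives about 1 mm for 5 N on the plate; its height in the hand is only known to a millimetre or two
- rake_edge (a point): Middle of the rake blade's lower edge, 185 mm along x from the handle axis and 1 mm above the rake's origin level
- rest: Dark wooden block fixed to the table, the rake's rest, 90 (x) by 80 (y) by 16 mm high; origin: centre of its underside. The rake's strip lies on it with the handle above its middle
- vase: Blue glass vase, 48 mm wide, 100 mm high, standing on the rear of the glass shelf. Leave alone
- cat: Black and white glass cat, 44 mm wide, 86 mm high, standing on the rear of the glass shelf. Leave alone
- tumbler: Red glass tumbler, 72 mm wide, 85 mm high, on the table. Leave alone
- bowl: Green glass bowl, 80 mm wide, 50 mm high, on the table. Leave alone
- jar: Amber jar with steel cap, 60 mm wide, 90 mm high, on the table. Leave alone
- mug: White mug, 76 mm wide, 90 mm high, on the table. Leave alone
- scraper: Flat scraper lying on the table, handle towards the robot. Leave alone

How it is judged:
By the outcome, as a careful person would: the job done as asked, in the order asked, and still so for the second after the job is handed in, with the robot touching nothing.
It also fails if it takes over 72 s, if anything falls off the work surface, if the arm or the gripper's body presses on something with over 40 N, if the wrist force passes 120 N, or if a joint passes its speed limit or range.

## Working session

There is one attempt and no reset: what is moved stays moved. The work goes in short steps, Python scripts to look and compute and a tool call to move; the robot and the scene stay as the last step left them, time stands still between calls to the robot, and variables do not carry over. Pictures are saved under pics/ and viewed, at most 10 in all, crops included, and the job is handed in when it is done.

Besides the shell and the picture viewer there is one more tool, called after "Emit:" as name(argument=value, ...), one argument or row to a line, values as JSON. send_rows: Moves the arm, as the interface text tells. Its arguments: {"type":"object","properties":{"steps":{"type":"array"},"claw":{"type":"number"}},"required":["steps"]}

```bash
mkdir -p pics; python3 - <<'E'
from bench import arm
import cv2,numpy as np
s=arm.observe();print({k:np.round(v,3).tolist() for k,v in s.items()}, arm.grip_depth)
for n in("scene","top"):
    f=arm.grab_frame(n);cv2.imwrite(f"pics/{n}0.png",f["pixels"][...,::-1]);np.savez(f"{n}0.npz",**f)
    print(n,np.round(f["K"],1).tolist(),np.round(f["world_from_camera"],4).tolist())
E
```

```text
{'t': 0.0, 'joint_positions': [61.926, 23.6, -0.729, 91.505, 0.321, 64.991, -4.711], 'joint_velocities': [-0.052, 0.053, -0.007, 0.054, -0.014, 0.1, 0.015], 'joint_efforts': [0.0, -60.063, 0.682, -29.941, 0.014, 0.011, 0.0], 'eef_pos': [0.256, -0.57, 0.23], 'tcp_rot': [[0.912, 0.409, -0.001], [0.409, -0.912, 0.001], [-0.0, -0.002, -1.0]], 'ft_force': [-0.464, -0.571, -0.204], 'ft_torque': [-0.002, -0.015, -0.055], 'gripper_force': 0.0, 'gripper_width': 1.001} -0.0187
scene [[596.9, 0.0, 315.5], [0.0, 596.9, 248.4], [0.0, 0.0, 1.0]] [[-0.5563, 0.4607, -0.6915, 1.4998], [0.8306, 0.2837, -0.4792, 0.6615], [-0.0245, -0.841, -0.5405, 0.8242], [0.0, 0.0, 0.0, 1.0]]
top [[512.1, 0.0, 321.3], [0.0, 512.1, 244.5], [0.0, 0.0, 1.0]] [[0.0056, -0.9976, 0.0696, 0.4502], [-0.9999, -0.0067, -0.0151, 0.013], [0.0156, -0.0695, -0.9975, 1.5744], [0.0, 0.0, 0.0, 1.0]]
```

View pics/scene0.png

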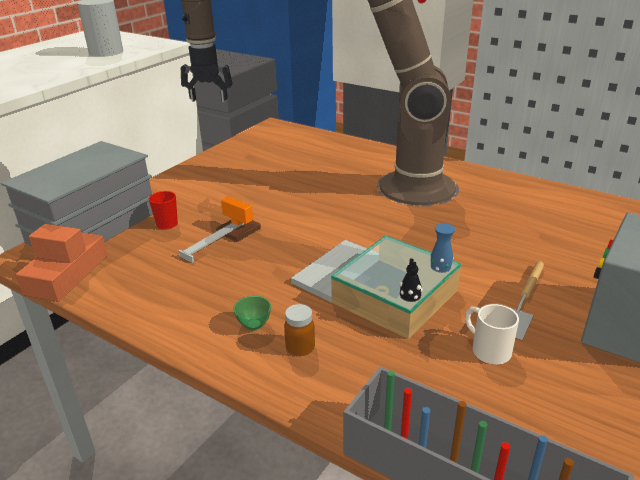

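View pics/top0.png

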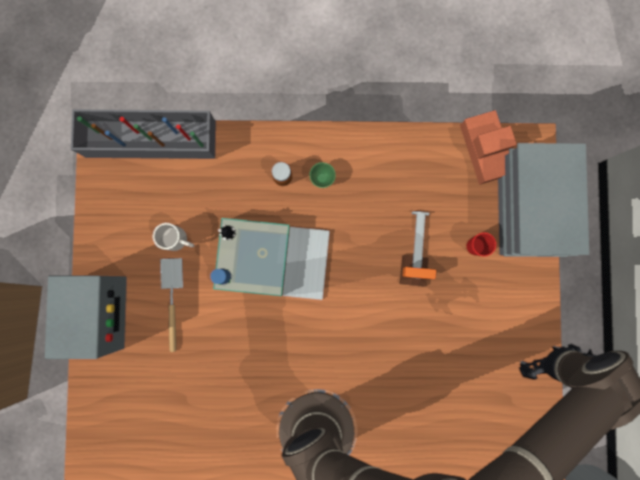

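The scene view shows the rake with its orange bar at (237,211), the shelf at (395,285) and the ring at (382,290). In the top view the orange bar is at (420,273), the blade at (421,213), the shelf glass spans about x=217–290, the apron is at (308,263) and the ring at (262,253).

```bash
cat > h.py <<'E'
import cv2,numpy as np
from scipy.spatial.transform import Rotation as R
def ray(f,p,T=None):
    T=f["world_from_camera"] if T is None else T
    d=T[:3,:3]@np.linalg.inv(f["K"])@np.array([p[0],p[1],1.]);return T[:3,3],d
def plane(f,p,z,T=None):
    o,d=ray(f,p,T);return o+d*(z-o[2])/d[2]
def blobs(px,lo,hi,amin=20,roi=None):
    hsv=cv2.cvtColor(px,cv2.COLOR_RGB2HSV);m=cv2.inRange(hsv,np.array(lo),np.array(hi))
    if roi: k=np.zeros_like(m);k[roi[1]:roi[3],roi[0]:roi[2]]=1;m=m*k
    cs=[c for c in cv2.findContours(m,cv2.RETR_EXTERNAL,cv2.CHAIN_APPROX_NONE)[0] if cv2.contourArea(c)>=amin]
    return sorted(cs,key=cv2.contourArea,reverse=True)
def wrist(arm,name):
    s=arm.observe();f=arm.grab_frame("wrist")
    T=np.eye(4);T[:3,:3]=s["tcp_rot"];T[:3,3]=s["eef_pos"];T=T@f["T_tool_cam"]
    cv2.imwrite(f"pics/{name}.png",f["pixels"][...,::-1]);np.savez(name+".npz",pixels=f["pixels"],K=f["K"],world_from_camera=T)
    return dict(pixels=f["pixels"],K=f["K"],world_from_camera=T)
def togo(arm,pos,yaw):
    """tool-frame shift (mm) and rotvec to TCP pos, pointing down, tool y along world yaw(deg) (or half turn)"""
    s=arm.observe();Rc=np.array(s["tcp_rot"]);out=[]
    for a in(yaw,yaw+180):
        y=np.array([np.cos(np.radians(a)),np.sin(np.radians(a)),0]);z=np.array([0,0,-1.]);x=np.cross(y,z)
        rv=R.from_matrix(Rc.T@np.c_[x,y,z]).as_rotvec();out.append(rv)
    rv=min(out,key=np.linalg.norm)
    print("shift mm",np.round(Rc.T@(np.array(pos)-s["eef_pos"])*1e3,1),"rot",np.round(rv,4),"world d mm",np.round((np.array(pos)-s["eef_pos"])*1e3,1))
E
python3 - <<'E'
from h import *
t=np.load("top0.npz");s=np.load("scene0.npz")
c=blobs(t["pixels"],(5,180,150),(15,255,255),20,(390,250,450,295))[0];r=cv2.minAreaRect(c);print("top orange",r,plane(t,r[0],.081))
c=blobs(s["pixels"],(5,200,170),(15,255,255),20,(200,180,270,240))[0];M=cv2.moments(c);print("scene orange",M['m10']/M['m00'],M['m01']/M['m00'],plane(s,(M['m10']/M['m00'],M['m01']/M['m00']),.06))
print("blade top",plane(t,(421,213),.016),"T shelf mouth corners", plane(t,(291,224),.074),plane(t,(286,295),.074),"apron out",plane(t,(330,229),.016),plane(t,(324,299),.016),"ring",plane(t,(262,253),.02),plane(s,(382,290),.02))
a=cv2.resize(t["pixels"][200:315,200:345],None,fx=5.5,fy=5.2,interpolation=cv2.INTER_CUBIC);cv2.imwrite("pics/c1.png",a[:600,:800,::-1])
E
```

```text
top orange ((419.07379150390625, 272.68853759765625), (32.32126235961914, 9.868395805358887), 5.19442892074585) [ 0.47390309 -0.29593353  0.081     ]
scene orange 236.63919082125602 209.81370772946858 [ 0.47476451 -0.29948339  0.06      ]
blade top [ 0.65819101 -0.31672848  0.016     ] T shelf mouth corners [0.61490718 0.07961684 0.074     ] [0.40679895 0.09215361 0.074     ] apron out [ 0.60677805 -0.03713784  0.016     ] [ 0.39365565 -0.01990207  0.016     ] ring [0.53173752 0.16907842 0.02      ] [0.53596595 0.17125926 0.02      ]
```

View pics/c1.png

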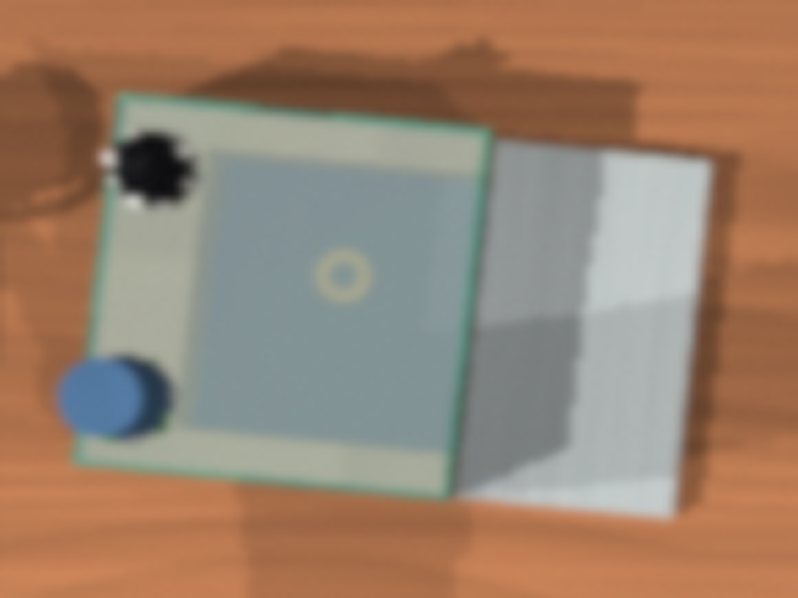

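The crop shows glass corners at (491,128), (453,497), (118,94) and (76,463), outer apron corners at (712,160) and (676,520), and the ring at (343,276). The rake is consistent: handle to blade measures 185 mm, yaw about -6°. I'll move above the handle.

Emit:
send_rows(
  steps=[
    [[31, -16, 3, 0, 0, 0], [31, -16, 3, 0, 0, 0], [31, -16, 3, 0, 0, 0], [31, -16, 3, 0, 0, 0], [31, -16, 3, 0, 0, 0], [31, -16, 3, 0, 0, 0], [31, -16, 3, 0, 0, 0], [31, -16, 3, 0, 0, 0], [31, -16, 3, 0, 0, 0], [31, -16, 3, 0, 0, 0]],
  ],
  claw=0,
)

```text
t: 1.1
eef_pos: [0.4737, -0.2961, 0.2009]
tcp_rot: [[0.912, 0.409, -0.0], [0.409, -0.912, 0.0], [-0.0, -0.0, -1.0]]
ft_force: [-0.7, -1.2, 0.1]
gripper_width: 1.001
gripper_force: 0.0
```

Emit:
send_rows(
  steps=[
    [[0, 0, 0, 0, 0, -0.105], [0, 0, 0, 0, 0, -0.105], [0, 0, 0, 0, 0, -0.105], [0, 0, 0, 0, 0, -0.105], [0, 0, 0, 0, 0, -0.105], [0, 0, 0, 0, 0, -0.105], [0, 0, 0, 0, 0, -0.105], [0, 0, 0, 0, 0, -0.105], [0, 0, 0, 0, 0, -0.105], [0, 0, 0, 0, 0, -0.105]],
  ],
)

```text
t: 2.1
eef_pos: [0.4729, -0.2972, 0.2009]
tcp_rot: [[0.095, 0.996, -0.001], [0.996, -0.095, 0.0], [0.0, -0.001, -1.0]]
ft_force: [0.3, -0.7, 0.8]
gripper_width: 1.003
gripper_force: 0.0
```

```bash
python3 - <<'E'
from h import *
from bench import arm
f=wrist(arm,"w1")
s=arm.observe();print(s["eef_pos"],s["joint_positions"],s["tcp_rot"])
c=blobs(f["pixels"],(5,150,120),(16,255,255),200)
for q in c[:2]:
    r=cv2.minAreaRect(q);print(r,plane(f,r[0],.081), [plane(f,p,.081).round(4).tolist() for p in cv2.boxPoints(r)])
togo(arm,(.4745,-.2965,.041),-6)
E
```

```text
[ 0.4728988  -0.29724952  0.20089093] [ 43.1846387   20.27255802 -20.36378577 101.83668905   8.0536009
  59.36067211  14.77707995] [[ 8.85462622e-02  9.96071787e-01 -7.44824845e-04]
 [ 9.96072021e-01 -8.85460108e-02  3.64104213e-04]
 [ 2.96722665e-04 -7.74139256e-04 -9.99999656e-01]]
((319.5, 218.5), (437.0, 639.0), 90.0) [ 0.4691346  -0.28621848  0.081     ] [[0.2962, -0.1393, 0.081], [0.6673, -0.1744, 0.081], [0.7006, -0.4828, 0.081], [0.2036, -0.4362, 0.081]]
((28.547855377197266, 283.9848937988281), (204.06668090820312, 14.002606391906738), 72.47443389892578) [ 0.26226143 -0.31359144  0.081     ] [[0.2569, -0.2463, 0.081], [0.2664, -0.2444, 0.081], [0.2684, -0.3904, 0.081], [0.2575, -0.393, 0.081]]
shift mm [  0.8   1.7 159.9] rot [-0.0008 -0.0003  0.0161] world d mm [   1.6    0.7 -159.9]
```

View pics/w1.png

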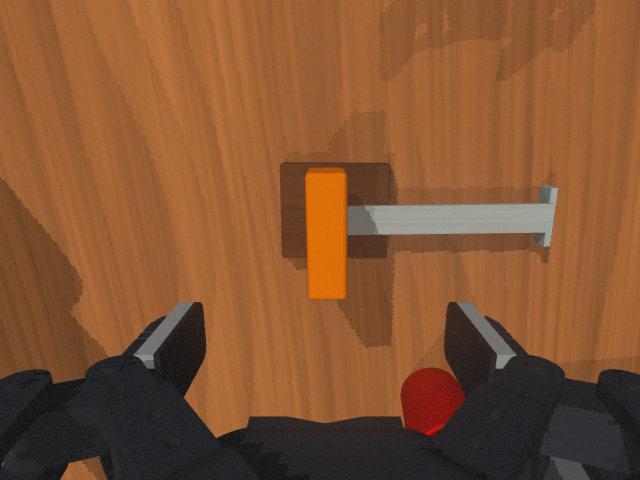

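The wrist view shows the bar at (306–347, 168–299), the rest at (281–390, 163–258), the strip centred at rows ~220–218, and the blade at (545,217). The tumbler is at (432,400).

```bash
python3 - <<'E'
from h import *
from bench import arm
f=dict(np.load("w1.npz"))
c=blobs(f["pixels"],(8,235,200),(18,255,255),200,(295,160,360,305))
q=c[0];r=cv2.minAreaRect(q);b=cv2.boxPoints(r);print(r)
print("top pts",[plane(f,p,.081).round(4).tolist() for p in b])
print("strip axis",plane(f,(352,220.5),.021),plane(f,(535,218.5),.021),"blade",plane(f,(553,187),.021),plane(f,(553,246),.021))
rc=[(281,163),(390,163),(387,258),(281,258)];P=[plane(f,p,.016) for p in rc];print("rest",np.round(P,4).tolist(),np.mean(P,0))
print(plane(f,(327,299),.081),plane(f,(327,168),.081),f["world_from_camera"][:3,3])
E
```

```text
((324.9999694824219, 235.49996948242188), (124.99998474121094, 37.99999237060547), 90.0)
top pts [[0.4633, -0.2555, 0.081], [0.4879, -0.2578, 0.081], [0.4808, -0.3447, 0.081], [0.4541, -0.3422, 0.081]]
strip axis [ 0.49356575 -0.30282234  0.021     ] [ 0.64316246 -0.31523277  0.021     ] blade [ 0.65646805 -0.29055177  0.021     ] [ 0.65912435 -0.34028038  0.021     ]
rest [[0.4406, -0.2515, 0.016], [0.5278, -0.2597, 0.016], [0.5211, -0.3394, 0.016], [0.4308, -0.3309, 0.016]] [ 0.4800864 -0.295385   0.016    ]
[ 0.46876943 -0.3443748   0.081     ] [ 0.47719685 -0.25354322  0.081     ] [ 0.47785115 -0.23187482  0.34330763]
```

Emit:
send_rows(
  steps=[
    [[-0.2, 0, 16.5, 0, 0, 0], [-0.2, 0, 16.5, 0, 0, 0], [-0.2, 0, 16.5, 0, 0, 0], [-0.2, 0, 16.5, 0, 0, 0], [-0.2, 0, 16.5, 0, 0, 0], [-0.2, 0, 16.5, 0, 0, 0], [-0.2, 0, 16.5, 0, 0, 0], [-0.2, 0, 16.5, 0, 0, 0], [-0.1, 0, 16.5, 0, 0, 0], [-0.1, 0, 12.5, 0, 0, 0]],
  ],
)

```text
t: 3.15
eef_pos: [0.4725, -0.2989, 0.039]
tcp_rot: [[0.101, 0.995, -0.001], [0.995, -0.101, 0.001], [0.0, -0.001, -1.0]]
ft_force: [-1.4, -0.1, -0.3]
gripper_width: 1.002
gripper_force: 0.0
```

Emit:
send_rows(
  steps=[
    [[0, 0, 0, 0, 0, 0], [0, 0, 0, 0, 0, 0], [0, 0, 0, 0, 0, 0], [0, 0, 0, 0, 0, 0], [0, 0, 0, 0, 0, 0], [0, 0, 0, 0, 0, 0], [0, 0, 0, 0, 0, 0], [0, 0, 0, 0, 0, 0], [0, 0, 0, 0, 0, 0], [0, 0, 0, 0, 0, 0]],
  ],
  claw=1,
)

```text
t: 4.15
eef_pos: [0.4737, -0.2995, 0.0413]
tcp_rot: [[0.099, 0.995, 0.002], [0.995, -0.099, -0.001], [-0.001, 0.002, -1.0]]
ft_force: [0.9, 0.9, 6.9]
gripper_width: 0.325
gripper_force: 59.5
```

Emit:
send_rows(
  steps=[
    [[0, 0, -2, 0, 0, 0], [0, 0, -6, 0, 0, 0], [0, 0, -12, 0, 0, 0], [0, 0, -15, 0, 0, 0], [0, 0, -15, 0, 0, 0], [0, 0, -15, 0, 0, 0], [0, 0, -15, 0, 0, 0], [0, 0, -15, 0, 0, 0], [0, 0, -15, 0, 0, 0], [0, 0, -10, 0, 0, 0]],
  ],
)

```text
t: 5.15
eef_pos: [0.4736, -0.2994, 0.1627]
tcp_rot: [[0.099, 0.995, 0.002], [0.995, -0.099, -0.001], [-0.001, 0.002, -1.0]]
ft_force: [-0.1, 0.6, -2.2]
gripper_width: 0.321
gripper_force: 58.9
```

```bash
cat >> h.py <<'E'
C=lambda u,v:(200+(u+.5)/5.5-.5,200+(v+.5)/5.2-.5)
def shelf():
    t=dict(np.load("top0.npz"))
    fl,fr,bl,br=[plane(t,C(*p),.074) for p in((491,128),(453,497),(118,94),(76,463))]
    ao=[plane(t,C(*p),.016) for p in((712,160),(676,520))]
    e=fr-fl;e2=br-bl;d=(bl+br-fl-fr)/2
    return t,fl,fr,bl,br,ao
E
python3 - <<'E'
from h import *
from bench import arm
t,fl,fr,bl,br,ao=shelf()
n=np.linalg.norm
print("width",n(fr-fl),n(br-bl),"depth",n(bl-fl),n(br-fr),"apron w",n(ao[1]-ao[0]))
ang=lambda v:np.degrees(np.arctan2(v[1],v[0]))
print("yaws",ang(bl-fl),ang(br-fr),ang(fl-fr)+90,ang(bl-br)+90,ang(ao[0]-ao[1])+90)
cg=(fl+fr+bl+br)/4;ca=(ao[0]+ao[1])/2
print("mouth mid",(fl+fr)/2,"centre",cg,"apron outer",ca,"dist c-ao (220)",n((cg-ca)[:2]),"yaw",ang(cg-ca))
s=dict(np.load("scene0.npz"))
print("ring",plane(t,C(343,276),.022),plane(s,(382,290),.022))
c=cv2.resize(s["pixels"][225:345,285:475],None,fx=4.2,fy=4.2,interpolation=cv2.INTER_CUBIC);cv2.imwrite("pics/c2.png",c[...,::-1])
w=wrist(arm,"w2");print(arm.observe()["joint_positions"],arm.observe()["ft_force"],arm.observe()["ft_torque"])
E
```

```text
width 0.20877971153006755 0.20873539445325068 depth 0.20015760441151678 0.20030177199137428 apron w 0.2115699813189363
yaws 84.88121320275991 84.86864000269554 85.04495107722889 85.00541447920429 84.88328752171836
mouth mid [0.5102356  0.09490913 0.074     ] centre [0.51917888 0.19462372 0.074     ] apron outer [ 0.49719958 -0.02480216  0.016     ] dist c-ao (220) 0.22052393591206573 yaw 84.27991477623902
ring [0.53262365 0.16902864 0.022     ] [0.53836301 0.17247844 0.022     ]
[ 42.85940835  22.60347243 -19.94713837 104.03373082   9.28714726
  54.71583732  13.29671294] [ 0.32538184 -1.04504605 -0.89088235] [-0.05086351 -0.0152008  -0.01956062]
```

View pics/w2.png

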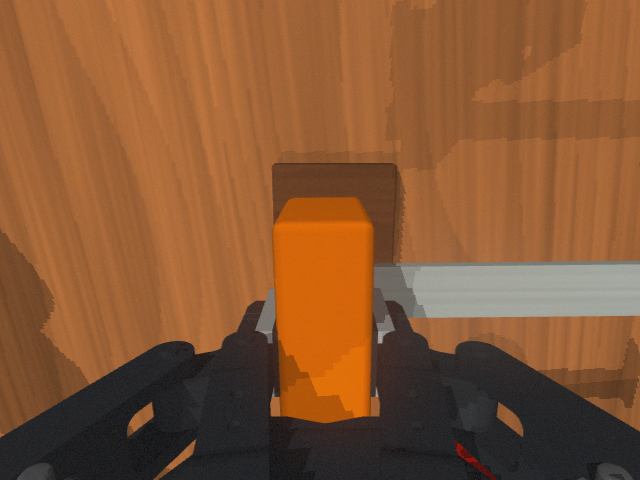

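View pics/c2.png

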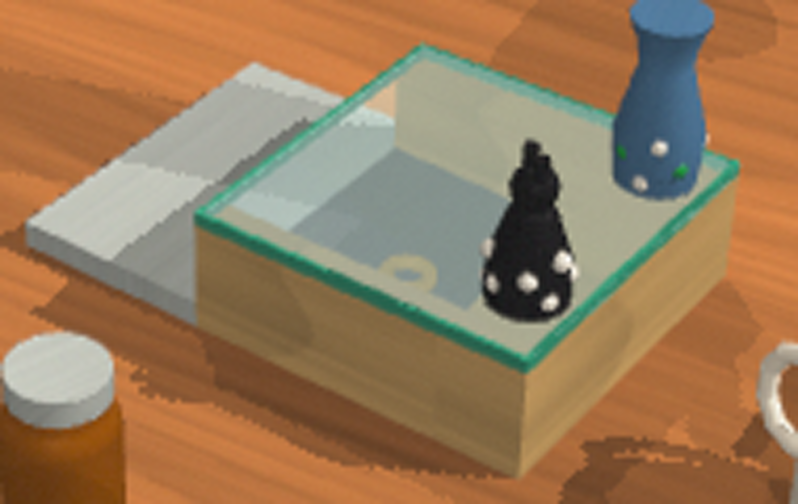

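The wrist view shows the bar seated between the pads (275–373, 200–420) and the strip level at row ~290. The scene crop shows the ring through the glass at (409,273). The shelf measures 208.8 × 200 mm (expected 210 × 200), yaw 84.9°. The ring sits at shelf (76, −16) mm, and the two views hint that the plate slopes down.

Emit:
send_rows(
  steps=[
    [[19.6, 1.5, 0, 0, 0, 0], [19.6, 1.5, 0, 0, 0, 0], [19.6, 1.5, 0, 0, 0, 0], [19.6, 1.5, 0, 0, 0, 0], [19.6, 1.5, 0, 0, 0, 0], [19.6, 1.5, 0, 0, 0, 0], [19.6, 1.5, 0, 0, 0, 0], [19.6, 1.5, 0, 0, 0, 0], [19.6, 1.5, 0, 0, 0, 0], [19.6, 1.5, 0, 0, 0, -0.12]],
  ],
)

```text
t: 6.2
eef_pos: [0.5072, -0.1047, 0.1604]
tcp_rot: [[-0.022, 1.0, -0.0], [1.0, 0.022, -0.0], [-0.0, -0.0, -1.0]]
ft_force: [0.7, -0.7, -1.8]
gripper_width: 0.324
gripper_force: 58.8
```

Emit:
send_rows(
  steps=[
    [[0, 0, 0, 0, 0, -0.146], [0, 0, 0, 0, 0, -0.146], [0, 0, 0, 0, 0, -0.146], [0, 0, 0, 0, 0, -0.146], [0, 0, 0, 0, 0, -0.146], [0, 0, 0, 0, 0, -0.146], [0, 0, 0, 0, 0, -0.146], [0, 0, 0, 0, 0, -0.146], [0, 0, 0, 0, 0, -0.146], [0, 0, 0, 0, 0, -0.146]],
  ],
)

```text
t: 7.2
eef_pos: [0.5071, -0.1057, 0.1604]
tcp_rot: [[-0.996, 0.084, -0.0], [0.084, 0.996, -0.0], [0.0, -0.0, -1.0]]
ft_force: [0.5, 0.2, -2.1]
gripper_width: 0.32
gripper_force: 58.9
```

```bash
python3 - <<'E'
from h import *
from bench import arm
f=arm.grab_frame("scene");np.savez("scene1.npz",**f);g=arm.grab_frame("top");np.savez("top1.npz",**g)
togo(arm,(.5083,-.1057,.0763),84.9)
s=arm.observe();print(s["eef_pos"],s["joint_positions"],s["ft_force"],s["ft_torque"],s["t"])
a=cv2.resize(g["pixels"][200:315,240:400],None,fx=5,fy=5,interpolation=cv2.INTER_CUBIC)
b=f["pixels"][130:370,180:500];b=cv2.resize(b,(800,600),interpolation=cv2.INTER_CUBIC)
cv2.imwrite("pics/d.png",b[...,::-1])
E
```

```text
shift mm [-1.2  0.2 83.9] rot [ 0.0001 -0.0003  0.001 ] world d mm [  1.2   0.1 -83.9]
[ 0.50710288 -0.10578119  0.16024543] [ 40.91442223  23.5882071  -43.5264633  108.66966271  19.55474213
  55.38585806  73.42246952] [ 0.18935697 -0.55401008 -0.98797102] [-0.03843059  0.00412601  0.04285709] 7.3
```

View pics/d.png

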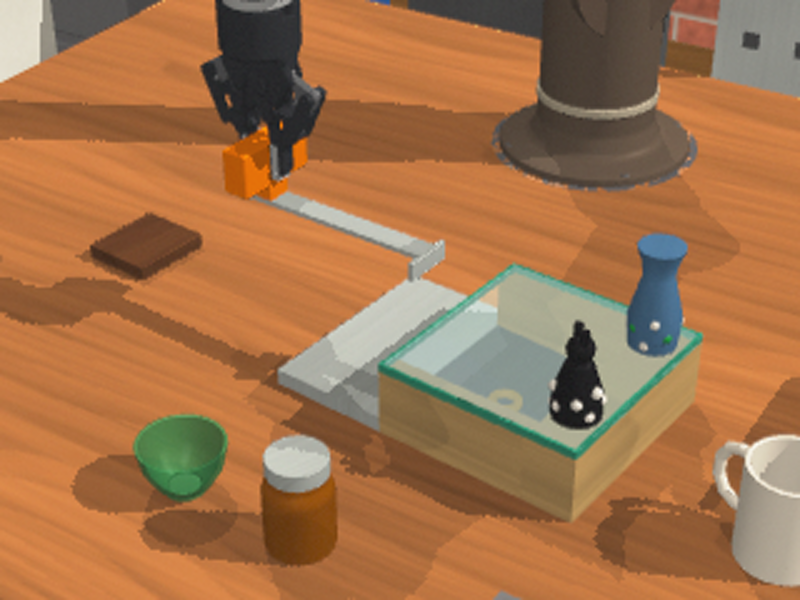

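The crop shows the rake held level, its blade (412–445, 240–280) in front of the mouth, and the empty rest at (146,245). Now I'll lower to insertion height.

Emit:
send_rows(
  steps=[
    [[-0.1, 0, 8.5, 0, 0, 0], [-0.1, 0, 8.5, 0, 0, 0], [-0.1, 0, 8.5, 0, 0, 0], [-0.1, 0, 8.5, 0, 0, 0], [-0.1, 0, 8.5, 0, 0, 0], [-0.1, 0, 8.5, 0, 0, 0], [-0.1, 0, 8.5, 0, 0, 0], [-0.1, 0, 8.5, 0, 0, 0], [-0.1, 0, 8.5, 0, 0, 0], [-0.1, 0, 7.5, 0, 0, 0]],
  ],
)

```text
t: 8.3
eef_pos: [0.5082, -0.1057, 0.0755]
tcp_rot: [[-0.996, 0.09, -0.0], [0.09, 0.996, 0.0], [0.0, 0.0, -1.0]]
ft_force: [-0.2, 0.2, -2.4]
gripper_width: 0.322
gripper_force: 59.0
```

```bash
python3 - <<'E'
from h import *
from bench import arm
f=arm.grab_frame("scene");s=arm.observe();print(s["eef_pos"],s["ft_force"])
togo(arm,(.5192,.0148,.0763),84.9)
Tc=np.linalg.inv(f["world_from_camera"])
def pr(P):
    q=f["K"]@(Tc[:3,:3]@P+Tc[:3,3]);return q[:2]/q[2]
ux=np.array([.0889,.996,0]);uy=np.array([-.996,.0889,0]);h=np.r_[s["eef_pos"][:2],s["eef_pos"][2]-.0413]
img=cv2.resize(f["pixels"][190:310,270:430],(800,600),interpolation=cv2.INTER_CUBIC)[...,::-1].copy()
for sy in(-.025,.025):
  for z in (.001,.021):
    p=pr(h+.188*ux+sy*uy+[0,0,z]);cv2.drawMarker(img,tuple(int(round(v)) for v in ((p-[270,190])*5)),(255,0,255),0,14,1)
cv2.imwrite("pics/e.png",img)
t,*_=shelf();g=dict(np.load("scene1.npz"))
E
```

```text
[ 0.50764367 -0.10564001  0.07454833] [-0.69374437 -0.52552754 -2.21653198]
shift mm [ -0.7 121.   -1.7] rot [ 0.0003 -0.0015 -0.0009] world d mm [ 11.6 120.4   1.8]
```

View pics/e.png

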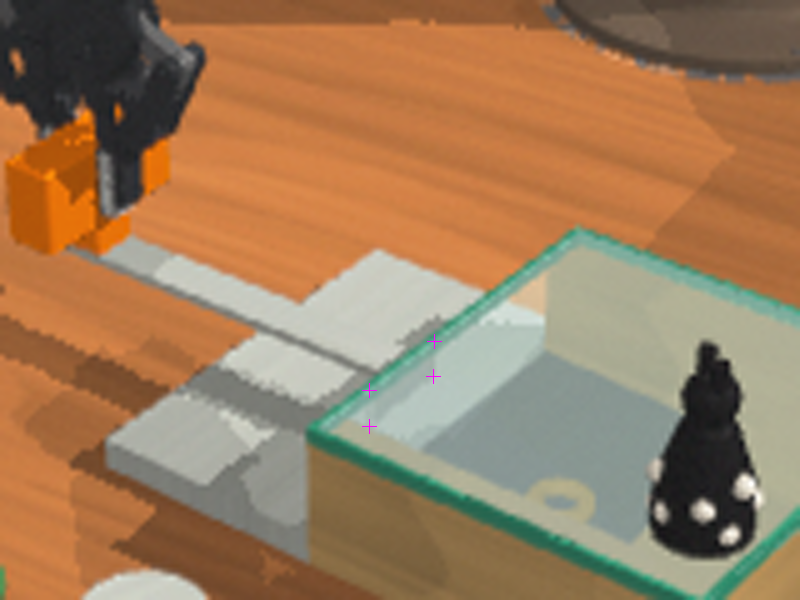

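The blade is at the mouth under the glass's front edge, and the strip lies well below the glass. Insert.

Emit:
send_rows(
  steps=[
    [[0, 8, -1, 0, 0, 0], [0, 12.5, 0, 0, 0, 0], [0, 12.5, 0, 0, 0, 0], [0, 12.5, 0, 0, 0, 0], [0, 12.5, 0, 0, 0, 0], [0, 12.5, 0, 0, 0, 0], [0, 12.5, 0, 0, 0, 0], [0, 12.5, 0, 0, 0, 0], [0, 12.5, 0, 0, 0, 0], [0, 12.5, 0, 0, 0, 0]],
  ],
)

```text
t: 9.35
eef_pos: [0.5192, 0.0154, 0.0773]
tcp_rot: [[-0.996, 0.09, -0.0], [0.09, 0.996, -0.0], [0.0, -0.0, -1.0]]
ft_force: [-0.4, 0.6, -2.2]
gripper_width: 0.325
gripper_force: 59.0
```

```bash
python3 - <<'E'
from h import *
from bench import arm
f=arm.grab_frame("top");g=arm.grab_frame("scene");s=arm.observe();print(s["eef_pos"],s["ft_force"],s["ft_torque"])
a=cv2.resize(f["pixels"][210:305,205:335],(800,585),interpolation=cv2.INTER_CUBIC)
cv2.imwrite("pics/f.png",a[...,::-1])
E
```

```text
[0.51932973 0.0168656  0.07749327] [ 0.25849031  0.50140277 -2.71291246] [-0.00235855  0.0300531  -0.00487   ]
```

View pics/f.png

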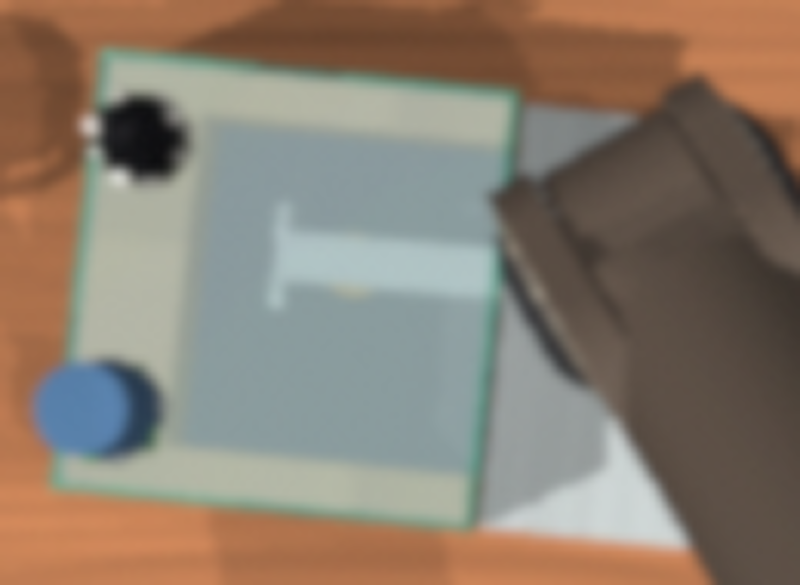

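The top crop shows the blade (270–292, 200–310) behind the ring, whose edges peek out on both sides of the strip at (352,237) and (350,292), well centred. Now I'll lower.

Emit:
send_rows(
  steps=[
    [[0, 0, 2, 0, 0, 0], [0, 0, 2, 0, 0, 0], [0, 0, 2, 0, 0, 0], [0, 0, 2, 0, 0, 0], [0, 0, 2, 0, 0, 0], [0, 0, 2, 0, 0, 0], [0, 0, 0, 0, 0, 0], [0, 0, 0, 0, 0, 0], [0, 0, 0, 0, 0, 0], [0, 0, 0, 0, 0, 0]],
  ],
)

```text
t: 10.45
eef_pos: [0.5192, 0.0144, 0.0654]
tcp_rot: [[-0.996, 0.09, 0.0], [0.09, 0.996, 0.0], [-0.0, 0.0, -1.0]]
ft_force: [-0.1, -0.4, -2.2]
gripper_width: 0.32
gripper_force: 59.1
```

Emit:
send_rows(
  steps=[
    [[0, 0, 0.4, 0, 0, 0], [0, 0, 0.4, 0, 0, 0], [0, 0, 0.4, 0, 0, 0], [0, 0, 0.4, 0, 0, 0], [0, 0, 0.4, 0, 0, 0], [0, 0, 0, 0, 0, 0], [0, 0, 0, 0, 0, 0], [0, 0, 0, 0, 0, 0], [0, 0, 0, 0, 0, 0], [0, 0, 0, 0, 0, 0]],
  ],
)

```text
t: 11.45
eef_pos: [0.5191, 0.0143, 0.0633]
tcp_rot: [[-0.996, 0.09, 0.0], [0.09, 0.996, -0.0], [-0.0, -0.0, -1.0]]
ft_force: [0.3, 0.3, -1.1]
gripper_width: 0.319
gripper_force: 59.1
```

Emit:
send_rows(
  steps=[
    [[0, 0, 0.2, 0, 0, 0], [0, 0, 0.2, 0, 0, 0], [0, 0, 0.2, 0, 0, 0], [0, 0, 0.2, 0, 0, 0], [0, 0, 0.2, 0, 0, 0], [0, 0, 0, 0, 0, 0], [0, 0, 0, 0, 0, 0], [0, 0, 0, 0, 0, 0], [0, 0, 0, 0, 0, 0], [0, 0, 0, 0, 0, 0]],
  ],
)

```text
t: 12.45
eef_pos: [0.5191, 0.0143, 0.0623]
tcp_rot: [[-0.996, 0.09, -0.0], [0.09, 0.996, -0.0], [0.0, -0.0, -1.0]]
ft_force: [0.0, -0.1, -1.6]
gripper_width: 0.322
gripper_force: 59.1
```

```bash
python3 -c "
from bench import arm
s=arm.observe();print(s['ft_force'],s['ft_torque'],s['eef_pos'])"
```

```text
[ 0.02687161 -0.10899618 -1.5773856 ] [0.01342015 0.01603284 0.03181271] [0.51909633 0.01434168 0.06228626]
```

Emit:
send_rows(
  steps=[
    [[0, 0, 0.4, 0, 0, 0], [0, 0, 0.4, 0, 0, 0], [0, 0, 0.4, 0, 0, 0], [0, 0, 0.4, 0, 0, 0], [0, 0, 0.4, 0, 0, 0], [0, 0, 0, 0, 0, 0], [0, 0, 0, 0, 0, 0], [0, 0, 0, 0, 0, 0], [0, 0, 0, 0, 0, 0], [0, 0, 0, 0, 0, 0]],
  ],
)

```text
t: 13.45
eef_pos: [0.5191, 0.0144, 0.0603]
tcp_rot: [[-0.996, 0.09, 0.0], [0.09, 0.996, -0.0], [-0.0, -0.0, -1.0]]
ft_force: [0.1, -0.3, -1.9]
gripper_width: 0.323
gripper_force: 59.1
```

Emit:
send_rows(
  steps=[
    [[0, 0, 0.4, 0, 0, 0], [0, 0, 0.4, 0, 0, 0], [0, 0, 0.4, 0, 0, 0], [0, 0, 0.4, 0, 0, 0], [0, 0, 0.4, 0, 0, 0], [0, 0, 0, 0, 0, 0], [0, 0, 0, 0, 0, 0], [0, 0, 0, 0, 0, 0], [0, 0, 0, 0, 0, 0], [0, 0, 0, 0, 0, 0]],
  ],
)

```text
t: 14.45
eef_pos: [0.5191, 0.0143, 0.0583]
tcp_rot: [[-0.996, 0.09, 0.0], [0.09, 0.996, -0.0], [-0.0, -0.0, -1.0]]
ft_force: [-0.4, -0.1, -2.1]
gripper_width: 0.319
gripper_force: 59.1
```

Emit:
send_rows(
  steps=[
    [[0, 0, 0.4, 0, 0, 0], [0, 0, 0.4, 0, 0, 0], [0, 0, 0.4, 0, 0, 0], [0, 0, 0.4, 0, 0, 0], [0, 0, 0.4, 0, 0, 0], [0, 0, 0, 0, 0, 0], [0, 0, 0, 0, 0, 0], [0, 0, 0, 0, 0, 0], [0, 0, 0, 0, 0, 0], [0, 0, 0, 0, 0, 0]],
  ],
)

```text
t: 15.45
eef_pos: [0.5191, 0.0144, 0.0563]
tcp_rot: [[-0.996, 0.09, 0.0], [0.09, 0.996, -0.0], [-0.0, -0.0, -1.0]]
ft_force: [-0.4, 0.1, -1.9]
gripper_width: 0.321
gripper_force: 59.1
```

Emit:
send_rows(
  steps=[
    [[0, 0, 0.4, 0, 0, 0], [0, 0, 0.4, 0, 0, 0], [0, 0, 0.4, 0, 0, 0], [0, 0, 0.4, 0, 0, 0], [0, 0, 0.4, 0, 0, 0], [0, 0, 0, 0, 0, 0], [0, 0, 0, 0, 0, 0], [0, 0, 0, 0, 0, 0], [0, 0, 0, 0, 0, 0], [0, 0, 0, 0, 0, 0]],
  ],
)

```text
t: 16.45
eef_pos: [0.5191, 0.0144, 0.0543]
tcp_rot: [[-0.996, 0.09, 0.0], [0.09, 0.996, -0.0], [-0.0, -0.0, -1.0]]
ft_force: [0.1, -0.2, -1.9]
gripper_width: 0.322
gripper_force: 59.1
```

Emit:
send_rows(
  steps=[
    [[0, 0, 0.3, 0, 0, 0], [0, 0, 0.3, 0, 0, 0], [0, 0, 0.3, 0, 0, 0], [0, 0, 0.3, 0, 0, 0], [0, 0, 0.3, 0, 0, 0], [0, 0, 0, 0, 0, 0], [0, 0, 0, 0, 0, 0], [0, 0, 0, 0, 0, 0], [0, 0, 0, 0, 0, 0], [0, 0, 0, 0, 0, 0]],
  ],
)

```text
t: 17.45
eef_pos: [0.5191, 0.0143, 0.0528]
tcp_rot: [[-0.996, 0.09, 0.0], [0.09, 0.996, -0.0], [-0.0, -0.0, -1.0]]
ft_force: [-0.3, 0.2, -1.2]
gripper_width: 0.318
gripper_force: 59.1
```

Emit:
send_rows(
  steps=[
    [[0, 0, 0.2, 0, 0, 0], [0, 0, 0.2, 0, 0, 0], [0, 0, 0.2, 0, 0, 0], [0, 0, 0.2, 0, 0, 0], [0, 0, 0.2, 0, 0, 0], [0, 0, 0, 0, 0, 0], [0, 0, 0, 0, 0, 0], [0, 0, 0, 0, 0, 0], [0, 0, 0, 0, 0, 0], [0, 0, 0, 0, 0, 0]],
  ],
)

```text
t: 18.45
eef_pos: [0.5191, 0.0143, 0.0518]
tcp_rot: [[-0.996, 0.09, 0.0], [0.09, 0.996, -0.0], [-0.0, -0.0, -1.0]]
ft_force: [-1.0, -0.6, -1.5]
gripper_width: 0.317
gripper_force: 59.1
```

Emit:
send_rows(
  steps=[
    [[0, 0, 0.3, 0, 0, 0], [0, 0, 0.3, 0, 0, 0], [0, 0, 0.3, 0, 0, 0], [0, 0, 0.3, 0, 0, 0], [0, 0, 0.3, 0, 0, 0], [0, 0, 0, 0, 0, 0], [0, 0, 0, 0, 0, 0], [0, 0, 0, 0, 0, 0], [0, 0, 0, 0, 0, 0], [0, 0, 0, 0, 0, 0]],
  ],
)

```text
t: 19.45
eef_pos: [0.5193, 0.0141, 0.0504]
tcp_rot: [[-0.996, 0.09, 0.0], [0.09, 0.996, -0.0], [-0.0, -0.0, -1.0]]
ft_force: [-1.6, -4.1, 5.4]
gripper_width: 0.316
gripper_force: 60.3
```

```bash
python3 -c "
from bench import arm
s=arm.observe();print(s['ft_force'],s['ft_torque'],s['eef_pos'])"
```

```text
[-1.58804747 -4.13338983  5.35020051] [0.29313753 0.17458002 0.16035066] [0.51928209 0.01410153 0.05044632]
```

Emit:
send_rows(
  steps=[
    [[0, 0, -0.3, 0, 0, 0], [0, 0, -0.4, 0, 0, 0], [0, -1, -0.05, 0, 0, 0], [0, -1.5, -0.07, 0, 0, 0], [0, -1.5, -0.07, 0, 0, 0], [0, -1.5, -0.07, 0, 0, 0], [0, -1.5, -0.07, 0, 0, 0], [0, -1.5, -0.07, 0, 0, 0], [0, -1.5, -0.07, 0, 0, 0], [0, 0, 0, 0, 0, 0]],
  ],
)

```text
t: 20.45
eef_pos: [0.5182, 0.004, 0.0515]
tcp_rot: [[-0.996, 0.09, -0.0], [0.09, 0.996, -0.0], [0.0, -0.0, -1.0]]
ft_force: [0.0, 1.0, 0.8]
gripper_width: 0.324
gripper_force: 59.3
```

Emit:
send_rows(
  steps=[
    [[0, -1, -0.04, 0, 0, 0], [0, -1.5, -0.06, 0, 0, 0], [0, -1.5, -0.07, 0, 0, 0], [0, -1.5, -0.07, 0, 0, 0], [0, -1.5, -0.07, 0, 0, 0], [0, -1.5, -0.07, 0, 0, 0], [0, -1.5, -0.07, 0, 0, 0], [0, -1.5, -0.07, 0, 0, 0], [0, -1.5, -0.07, 0, 0, 0], [0, -1.5, -0.07, 0, 0, 0]],
  ],
)

```text
t: 21.45
eef_pos: [0.5169, -0.0102, 0.0521]
tcp_rot: [[-0.996, 0.09, 0.0], [0.09, 0.996, -0.0], [-0.0, 0.0, -1.0]]
ft_force: [0.8, 1.2, 0.2]
gripper_width: 0.321
gripper_force: 59.2
```

Emit:
send_rows(
  steps=[
    [[0, -2, 0, 0, 0, 0], [0, -2, -0.08, 0, 0, 0], [0, -2, -0.08, 0, 0, 0], [0, -2, -0.08, 0, 0, 0], [0, -2, -0.08, 0, 0, 0], [0, -2, -0.08, 0, 0, 0], [0, -2, -0.08, 0, 0, 0], [0, -2, -0.08, 0, 0, 0], [0, -2, -0.08, 0, 0, 0], [0, -2, -0.08, 0, 0, 0]],
  ],
)

```text
t: 22.45
eef_pos: [0.5152, -0.0301, 0.0529]
tcp_rot: [[-0.996, 0.09, 0.0], [0.09, 0.996, 0.0], [-0.0, 0.0, -1.0]]
ft_force: [-0.4, 1.0, 0.2]
gripper_width: 0.323
gripper_force: 59.3
```

Emit:
send_rows(
  steps=[
    [[0, -2, 0, 0, 0, 0], [0, -2, -0.06, 0, 0, 0], [0, -2, -0.08, 0, 0, 0], [0, -2, -0.08, 0, 0, 0], [0, -2, -0.08, 0, 0, 0], [0, -2, -0.08, 0, 0, 0], [0, -2, -0.08, 0, 0, 0], [0, -2, -0.08, 0, 0, 0], [0, -2, -0.08, 0, 0, 0], [0, -2, -0.08, 0, 0, 0]],
  ],
)

```text
t: 23.45
eef_pos: [0.5134, -0.05, 0.0536]
tcp_rot: [[-0.996, 0.09, 0.0], [0.09, 0.996, 0.0], [-0.0, 0.0, -1.0]]
ft_force: [-0.2, 2.9, 1.1]
gripper_width: 0.321
gripper_force: 59.5
```

```bash
python3 - <<'E'
from h import *
from bench import arm
f=arm.grab_frame("scene");s=arm.observe();print(s["eef_pos"],s["ft_force"],s["ft_torque"])
g=arm.grab_frame("top")
a=cv2.resize(g["pixels"][210:305,205:335],(800,585),interpolation=cv2.INTER_CUBIC)[:,200:700]
b=cv2.resize(f["pixels"][215:305,290:430],(800,514),interpolation=cv2.INTER_CUBIC)
cv2.imwrite("pics/g.png",b[...,::-1]);cv2.imwrite("pics/g2.png",a[...,::-1])
E
```

```text
[ 0.51330084 -0.05041616  0.05354558] [0.19773104 2.28929315 2.22912897] [ 1.34225045 -0.08648562  0.02309754]
```

View pics/g.png

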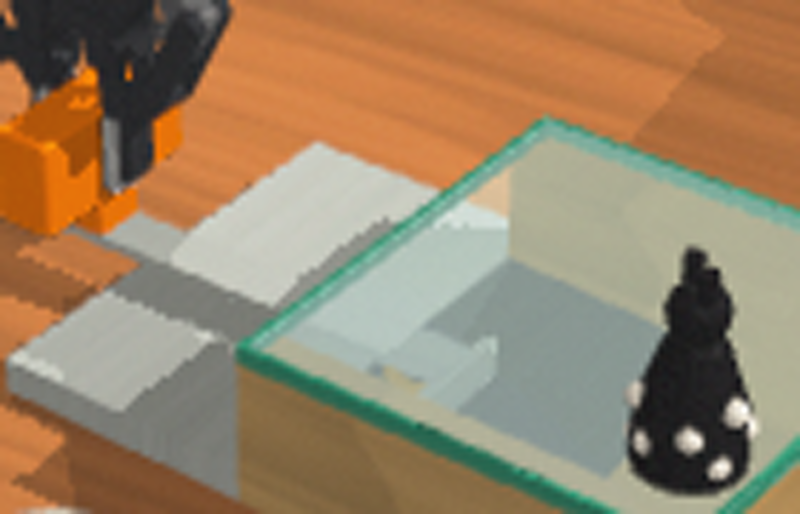

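The scene crop shows the ring at (400,378) caught just ahead of the blade (490,345) and being drawn.

Emit:
send_rows(
  steps=[
    [[0, -2, -0.15, 0, 0, 0], [0, -2, -0.12, 0, 0, 0], [0, -2, -0.1, 0, 0, 0], [0, -2, -0.1, 0, 0, 0], [0, -2, -0.1, 0, 0, 0], [0, -2, -0.1, 0, 0, 0], [0, -2, -0.1, 0, 0, 0], [0, -2, -0.1, 0, 0, 0], [0, -2, -0.1, 0, 0, 0], [0, -2, -0.1, 0, 0, 0]],
  ],
)

```text
t: 24.55
eef_pos: [0.5115, -0.0701, 0.0546]
tcp_rot: [[-0.996, 0.09, -0.0], [0.09, 0.996, -0.0], [0.0, -0.0, -1.0]]
ft_force: [0.4, 3.1, 0.7]
gripper_width: 0.323
gripper_force: 59.5
```

Emit:
send_rows(
  steps=[
    [[0, -2, -0.1, 0, 0, 0], [0, -2, -0.1, 0, 0, 0], [0, -2, -0.1, 0, 0, 0], [0, -2, -0.1, 0, 0, 0], [0, -2, -0.1, 0, 0, 0], [0, -2, -0.1, 0, 0, 0], [0, -2, -0.1, 0, 0, 0], [0, -2, -0.1, 0, 0, 0], [0, -2, -0.1, 0, 0, 0], [0, -2, -0.1, 0, 0, 0]],
  ],
)

```text
t: 25.55
eef_pos: [0.5097, -0.09, 0.0556]
tcp_rot: [[-0.996, 0.09, -0.0], [0.09, 0.996, -0.0], [0.0, -0.0, -1.0]]
ft_force: [-0.4, 2.5, 0.5]
gripper_width: 0.319
gripper_force: 59.4
```

Emit:
send_rows(
  steps=[
    [[0, -2, -0.06, 0, 0, 0], [0, -2, 0, 0, 0, 0], [0, -2, 0, 0, 0, 0], [0, -2, 0, 0, 0, 0], [0, -2, 0, 0, 0, 0], [0, -2, 0, 0, 0, 0], [0, -2, 0, 0, 0, 0], [0, -2, 0, 0, 0, 0], [0, -2, 0, 0, 0, 0], [0, -2, 0, 0, 0, 0]],
  ],
)

```text
t: 26.55
eef_pos: [0.5079, -0.1098, 0.0557]
tcp_rot: [[-0.996, 0.09, 0.0], [0.09, 0.996, -0.0], [-0.0, -0.0, -1.0]]
ft_force: [-0.7, 1.1, -0.3]
gripper_width: 0.317
gripper_force: 59.4
```

Emit:
send_rows(
  steps=[
    [[0, -1, 0.1, 0, 0, 0], [0, -1.5, 0.05, 0, 0, 0], [0, -1.5, 0, 0, 0, 0], [0, -1.5, 0, 0, 0, 0], [0, -1.5, 0, 0, 0, 0], [0, -1, 0, 0, 0, 0], [0, -1, 0, 0, 0, 0], [0, -0.5, 0, 0, 0, 0], [0, 0, 0, 0, 0, 0], [0, 0, 0, 0, 0, 0]],
  ],
)

```text
t: 27.55
eef_pos: [0.5071, -0.1192, 0.0555]
tcp_rot: [[-0.996, 0.09, 0.0], [0.09, 0.996, -0.0], [-0.0, -0.0, -1.0]]
ft_force: [-0.1, 0.6, 1.6]
gripper_width: 0.323
gripper_force: 59.4
```

```bash
python3 - <<'E'
from h import *
from bench import arm
# ring: brass-coloured pixels on apron, scene view; rest: from scene1/top1
f=arm.grab_frame("scene");np.savez("scene2.npz",**f)
px=f["pixels"];O=np.array([.5102,.0949]);ux=np.array([.0889,.996]);uy=np.array([-.996,.0889])
for lo,hi in(((18,60,60),(32,255,255)),((14,40,60),(35,255,255))):
  for c in blobs(px,lo,hi,6,(295,235,370,305)):
    m=cv2.boundingRect(c);ctr=(m[0]+m[2]/2-.5,m[1]+m[3]/2-.5);P=plane(f,ctr,.022)[:2]-O;print(m,cv2.contourArea(c),"shelf xy",P@ux,P@uy)
for n,roi in(("scene1",(205,205,270,250)),("top1",(390,240,450,300))):
  g=dict(np.load(n+".npz"))
  for c in blobs(g["pixels"],(0,60,20),(15,255,110),80,roi)[:2]:
    r=cv2.minAreaRect(c);h=cv2.convexHull(c);print(n,cv2.contourArea(c),r,cv2.boundingRect(c),plane(g,r[0],.016))
    ap=cv2.approxPolyDP(h,4,True)[:,0];print([(p.tolist(),plane(g,p,.016)[:2].round(4).tolist()) for p in ap])
E
```

```text
(331, 279, 39, 26) 389.0 shelf xy 0.026110273583418827 -0.06862244031909288
(333, 268, 5, 5) 9.5 shelf xy -0.051512635672511985 -0.022000085061801716
(331, 279, 39, 26) 625.5 shelf xy 0.026110273583418827 -0.06862244031909288
(333, 268, 5, 5) 9.5 shelf xy -0.051512635672511985 -0.022000085061801716
scene1 411.5 ((237.4292449951172, 228.37266540527344), (21.659671783447266, 40.988258361816406), 60.945396423339844) (216, 216, 44, 26) [ 0.49306115 -0.28680259  0.016     ]
[([259, 225], [0.449, -0.2486]), ([237, 241], [0.5426, -0.2465]), ([216, 232], [0.5372, -0.3232]), ([239, 216], [0.4394, -0.3264])]
top1 1247.0 ((408.5, 269.5), (59.0, 37.0), 90.0) (390, 240, 38, 60) [ 0.48445543 -0.27711559  0.016     ]
[([390, 240], [0.5743, -0.2209]), ([427, 258], [0.5199, -0.334]), ([425, 284], [0.4407, -0.3272]), ([406, 299], [0.3949, -0.2689]), ([390, 299], [0.3947, -0.2203])]
```

The ring lies at about shelf x = −50 mm, clear of the mouth. I'll lift straight up first, then back off toward the rest.

Emit:
send_rows(
  steps=[
    [[0, 0, -3, 0, 0, 0], [0, 0, -7, 0, 0, 0], [0, 0, -15, 0, 0, 0], [0, 0, -20, 0, 0, 0], [0, 0, -20, 0, 0, 0], [0, 0, -20, 0, 0, 0], [0, -10, -15, 0, 0, 0], [0, -15, -8, 0, 0, 0], [0, -20, 0, 0, 0, 0], [0, -15, 0, 0, 0, 0]],
  ],
)

```text
t: 28.6
eef_pos: [0.5016, -0.1804, 0.1649]
tcp_rot: [[-0.996, 0.09, 0.001], [0.09, 0.996, -0.001], [-0.001, -0.001, -1.0]]
ft_force: [-1.0, 0.4, -1.6]
gripper_width: 0.325
gripper_force: 59.2
```

```bash
python3 - <<'E'
from h import *
from bench import arm
f=wrist(arm,"w3");print(arm.observe()["eef_pos"])
O=np.array([.5102,.0949]);ux=np.array([.0889,.996]);uy=np.array([-.996,.0889])
for n in("w1","w3"):
  g=dict(np.load(n+".npz"))
  for c in blobs(g["pixels"],(0,50,15),(15,255,95),1500)[:4]:
    ap=cv2.approxPolyDP(c,6,True)[:,0]
    if len(ap)<9: print(n,cv2.contourArea(c),[(p.tolist(),plane(g,p,.016)[:2].round(4).tolist()) for p in ap])
g=arm.grab_frame("scene");s=g["pixels"]
for c in blobs(s,(14,40,60),(35,255,255),6,(295,235,370,305)):
    m=cv2.boundingRect(c);ctr=(m[0]+m[2]/2-.5,m[1]+m[3]/2-.5);P=plane(g,ctr,.022)[:2]-O;print(m,cv2.contourArea(c),"ring shelf xy",P@ux,P@uy)
E
```

```text
[ 0.50102522 -0.18320675  0.16420561]
w1 1713.0 [([282, 163], [0.4414, -0.2516]), ([336, 163], [0.4846, -0.2556]), ([351, 181], [0.4955, -0.2711]), ([348, 205], [0.4915, -0.2906]), ([388, 204], [0.5245, -0.2928]), ([389, 164], [0.527, -0.2604])]
(331, 279, 39, 26) 625.5 ring shelf xy 0.026110273583418827 -0.06862244031909288
(333, 265, 10, 8) 33.0 ring shelf xy -0.05055440955489631 -0.013540168970981387
```

```bash
python3 - <<'E'
from h import *
g=dict(np.load("w3.npz"));T=np.linalg.inv(g["world_from_camera"])
def pr(x,y,z=.016):
    q=g["K"]@(T[:3,:3]@np.array([x,y,z])+T[:3,3]);return q[:2]/q[2]
print("pred centre",pr(.477,-.297),[pr(*p).round() for p in((.44,-.25),(.528,-.26),(.521,-.339),(.431,-.331))])
hsv=cv2.cvtColor(g["pixels"],cv2.COLOR_RGB2HSV);c=pr(.477,-.297).astype(int)
for dv in range(-80,81,20): print([tuple(int(v) for v in hsv[min(479,max(0,c[1]+dv)),min(639,max(0,c[0]+du))]) for du in range(-80,81,20)])
E
```

```text
pred centre [164.63876855 207.65052852] [array([220., 151.]), array([225., 269.]), array([122., 269.]), array([105., 148.])]
[(13, 171, 188), (13, 170, 187), (13, 170, 184), (12, 166, 177), (12, 167, 173), (13, 174, 182), (13, 160, 180), (13, 172, 181), (13, 168, 176)]
[(13, 168, 176), (13, 164, 168), (13, 172, 160), (13, 171, 161), (13, 171, 170), (13, 167, 177), (13, 173, 174), (13, 165, 175), (13, 164, 173)]
[(12, 163, 178), (13, 165, 131), (11, 148, 98), (9, 146, 98), (10, 148, 100), (12, 156, 100), (13, 154, 104), (13, 167, 142), (13, 168, 164)]
[(13, 169, 166), (12, 155, 130), (10, 154, 93), (9, 146, 98), (12, 146, 98), (12, 162, 101), (12, 163, 103), (11, 156, 77), (13, 172, 162)]
[(13, 169, 163), (13, 164, 132), (10, 157, 91), (12, 159, 96), (12, 156, 95), (12, 151, 103), (12, 155, 102), (12, 152, 79), (12, 165, 168)]
[(12, 167, 177), (12, 168, 172), (11, 149, 96), (12, 151, 93), (11, 144, 94), (11, 151, 103), (12, 155, 102), (12, 169, 80), (12, 166, 178)]
[(12, 170, 174), (12, 165, 176), (13, 161, 90), (11, 140, 93), (13, 159, 93), (11, 150, 104), (13, 155, 105), (12, 159, 82), (12, 161, 176)]
[(12, 165, 176), (13, 170, 174), (11, 147, 83), (11, 146, 84), (10, 149, 84), (12, 156, 98), (11, 148, 100), (13, 167, 93), (13, 172, 184)]
[(13, 171, 180), (13, 169, 130), (13, 167, 128), (13, 167, 179), (12, 166, 177), (12, 166, 174), (12, 163, 171), (12, 162, 167), (13, 168, 168)]
```

```bash
python3 - <<'E'
from h import *
g=dict(np.load("w3.npz"))
for lo,n in((0,"all"),(86,"top")):
  px=cv2.medianBlur(g["pixels"],5);c=blobs(px,(0,100,lo),(20,255,114),1500,(80,120,260,300))[0]
  r=cv2.minAreaRect(c);b=cv2.boxPoints(r);P=np.array([plane(g,p,.016)[:2] for p in b]);print(n,np.round(r[0],1),r[1:],cv2.contourArea(c));print(P.round(4).tolist(),P.mean(0).round(4),[np.linalg.norm(P[i]-P[i-1]).round(4) for i in range(4)])
  ap=cv2.approxPolyDP(cv2.convexHull(c),4,True)[:,0];print([(p.tolist(),plane(g,p,.016)[:2].round(4).tolist()) for p in ap])
E
```

```text
all [168.2 208.3] ((126.19414520263672, 115.39910125732422), 86.90594482421875) 13278.0
[[0.4313, -0.3293], [0.4344, -0.2472], [0.5278, -0.2567], [0.5249, -0.346]] [ 0.4796 -0.2948] [np.float64(0.0951), np.float64(0.0821), np.float64(0.0939), np.float64(0.0893)]
[([110, 149], [0.432, -0.3274]), ([221, 150], [0.4397, -0.2491]), ([228, 245], [0.5095, -0.2549]), ([223, 268], [0.5273, -0.2615]), ([122, 265], [0.518, -0.3382])]
top [167.3 208.5] ((124.8629379272461, 115.25110626220703), 87.91743469238281) 12804.0
[[0.4313, -0.3291], [0.4357, -0.2473], [0.5283, -0.2584], [0.5237, -0.3473]] [ 0.4797 -0.2955] [np.float64(0.0942), np.float64(0.0819), np.float64(0.0932), np.float64(0.089)]
[([110, 149], [0.432, -0.3274]), ([221, 150], [0.4397, -0.2491]), ([227, 264], [0.5244, -0.2579]), ([223, 268], [0.5273, -0.2615]), ([122, 265], [0.518, -0.3382])]
```

Emit:
send_rows(
  steps=[
    [[0, 0, 0, 0, 0, 0.147], [0, 0, 0, 0, 0, 0.147], [0, 0, 0, 0, 0, 0.147], [0, 0, 0, 0, 0, 0.147], [0, 0, 0, 0, 0, 0.147], [0, 0, 0, 0, 0, 0.147], [0, 0, 0, 0, 0, 0.147], [0, 0, 0, 0, 0, 0.147], [0, 0, 0, 0, 0, 0.147], [0, 0, 0, 0, 0, 0.147]],
  ],
)

```text
t: 29.7
eef_pos: [0.5016, -0.1775, 0.1635]
tcp_rot: [[-0.006, 1.0, -0.0], [1.0, 0.006, 0.001], [0.001, -0.0, -1.0]]
ft_force: [0.9, 0.5, -1.2]
gripper_width: 0.319
gripper_force: 59.3
```

Emit:
send_rows(
  steps=[
    [[0, 0, 0, 0, 0, 0.107], [-6, -1, 0, 0, 0, 0], [-12, -1, 0, 0, 0, 0], [-16, -1, 0, 0, 0, 0], [-18, -1, 0, 0, 0, 0], [-18, -1, 0, 0, 0, 0], [-18, -1, 0, 0, 0, 0], [-14, -1, 0, 0, 0, 0], [-8, -1, 0, 0, 0, 0], [0, 0, 0, 0, 0, 0]],
  ],
)

```text
t: 30.7
eef_pos: [0.4826, -0.289, 0.1633]
tcp_rot: [[0.097, 0.995, -0.0], [0.995, -0.097, -0.0], [-0.0, -0.0, -1.0]]
ft_force: [0.6, 0.3, -1.7]
gripper_width: 0.319
gripper_force: 59.2
```

```bash
python3 - <<'E'
from h import *
from bench import arm
togo(arm,(.479,-.2965,.0418),-5.5);s=arm.observe();print(s["eef_pos"],s["t"],s["ft_force"])
E
```

```text
shift mm [ -7.8  -2.8 121.5] rot [-0.0003  0.0002 -0.0013] world d mm [  -3.6   -7.5 -121.5]
[ 0.48257784 -0.2890003   0.16334643] 30.7 [ 0.57449864  0.31429846 -1.69658735]
```

Emit:
send_rows(
  steps=[
    [[-2, -1, 0, 0, 0, 0], [-3, -1, 10, 0, 0, 0], [-2.8, -0.8, 15, 0, 0, 0], [0, 0, 20, 0, 0, 0], [0, 0, 20, 0, 0, 0], [0, 0, 20, 0, 0, 0], [0, 0, 15, 0, 0, 0], [0, 0, 10, 0, 0, 0], [0, 0, 6, 0, 0, 0], [0, 0, 0, 0, 0, 0]],
  ],
)

```text
t: 31.7
eef_pos: [0.4795, -0.2948, 0.047]
tcp_rot: [[0.095, 0.995, -0.001], [0.995, -0.095, 0.0], [0.0, -0.001, -1.0]]
ft_force: [-0.2, 1.1, -1.7]
gripper_width: 0.323
gripper_force: 59.2
```

Emit:
send_rows(
  steps=[
    [[0, 0, 1, 0, 0, 0], [0, 0, 1, 0, 0, 0], [0, 0, 1, 0, 0, 0], [0, 0, 0.5, 0, 0, 0], [0, 0, 0.5, 0, 0, 0], [0, 0, 0.5, 0, 0, 0], [0, 0, 0, 0, 0, 0], [0, 0, 0, 0, 0, 0], [0, 0, 0, 0, 0, 0], [0, 0, 0, 0, 0, 0]],
  ],
)

```text
t: 32.7
eef_pos: [0.4797, -0.2951, 0.043]
tcp_rot: [[0.096, 0.995, 0.0], [0.995, -0.096, -0.0], [-0.0, 0.0, -1.0]]
ft_force: [0.2, -0.4, -1.6]
gripper_width: 0.32
gripper_force: 59.2
```

Emit:
send_rows(
  steps=[
    [[0, 0, 0.3, 0, 0, 0], [0, 0, 0.3, 0, 0, 0], [0, 0, 0.3, 0, 0, 0], [0, 0, 0.3, 0, 0, 0], [0, 0, 0.3, 0, 0, 0], [0, 0, 0, 0, 0, 0], [0, 0, 0, 0, 0, 0], [0, 0, 0, 0, 0, 0], [0, 0, 0, 0, 0, 0], [0, 0, 0, 0, 0, 0]],
  ],
)

```text
t: 33.7
eef_pos: [0.4797, -0.2951, 0.0415]
tcp_rot: [[0.096, 0.995, 0.0], [0.995, -0.096, -0.0], [-0.0, 0.0, -1.0]]
ft_force: [-0.4, 0.2, -2.2]
gripper_width: 0.321
gripper_force: 59.2
```

Emit:
send_rows(
  steps=[
    [[0, 0, 0.2, 0, 0, 0], [0, 0, 0.2, 0, 0, 0], [0, 0, 0.2, 0, 0, 0], [0, 0, 0.2, 0, 0, 0], [0, 0, 0, 0, 0, 0], [0, 0, 0, 0, 0, 0], [0, 0, 0, 0, 0, 0], [0, 0, 0, 0, 0, 0], [0, 0, 0, 0, 0, 0], [0, 0, 0, 0, 0, 0]],
  ],
)

```text
t: 34.7
eef_pos: [0.4797, -0.2951, 0.0413]
tcp_rot: [[0.096, 0.995, 0.0], [0.995, -0.096, -0.0], [-0.0, 0.0, -1.0]]
ft_force: [-2.1, 1.1, 5.3]
gripper_width: 0.317
gripper_force: 60.2
```

Emit:
send_rows(
  steps=[
    [[0, 0, 0, 0, 0, 0], [0, 0, 0, 0, 0, 0], [0, 0, 0, 0, 0, 0], [0, 0, 0, 0, 0, 0], [0, 0, 0, 0, 0, 0], [0, 0, 0, 0, 0, 0], [0, 0, 0, 0, 0, 0], [0, 0, 0, 0, 0, 0], [0, 0, 0, 0, 0, 0], [0, 0, 0, 0, 0, 0]],
  ],
  claw=0,
)

```text
t: 35.7
eef_pos: [0.4797, -0.2951, 0.0407]
tcp_rot: [[0.096, 0.995, -0.0], [0.995, -0.096, -0.0], [-0.0, -0.0, -1.0]]
ft_force: [0.4, -0.3, 0.5]
gripper_width: 0.998
gripper_force: 0.0
```

Emit:
send_rows(
  steps=[
    [[0, 0, -3, 0, 0, 0], [0, 0, -8, 0, 0, 0], [0, 0, -15, 0, 0, 0], [0, 0, -20, 0, 0, 0], [0, 0, -25, 0, 0, 0], [0, 0, -25, 0, 0, 0], [0, 0, -25, 0, 0, 0], [0, 0, -20, 0, 0, 0], [0, 0, -15, 0, 0, 0], [0, 0, -5, 0, 0, 0]],
  ],
)

```text
t: 36.7
eef_pos: [0.4806, -0.2954, 0.2049]
tcp_rot: [[0.096, 0.995, 0.004], [0.995, -0.096, -0.002], [-0.002, 0.004, -1.0]]
ft_force: [-1.0, 0.4, -0.7]
gripper_width: 1.0
gripper_force: 0.0
```

```bash
python3 - <<'E'
from h import *
from bench import arm
f=wrist(arm,"w4");s=arm.observe();print(s["t"],s["eef_pos"],s["ft_force"],s["gripper_width"])
px=f["pixels"];T=np.linalg.inv(f["world_from_camera"])
def pr(P):
    q=f["K"]@(T[:3,:3]@np.array(P)+T[:3,3]);return (q[:2]/q[2]).round(1).tolist()
h=np.array([.4797,-.2951]);a=np.array([.9954,-.0958]);n=np.array([.0958,.9954])
c=blobs(px,(8,235,180),(18,255,255),200,(250,100,420,340))
for q in c[:2]:
    r=cv2.minAreaRect(q);b=cv2.boxPoints(r);print("bar",r,np.round([plane(f,p,.081)[:2] for p in b],4).tolist())
print("pred bar corners",[pr([*(h+i*a+j*n),.081]) for i in(-.014,.014) for j in(-.045,.045)])
m=cv2.inRange(cv2.cvtColor(cv2.medianBlur(px,3),cv2.COLOR_RGB2HSV),np.array((0,0,110)),np.array((179,60,255)))
m[300:]=0
for q in cv2.findContours(m,cv2.RETR_EXTERNAL,cv2.CHAIN_APPROX_NONE)[0]:
    if cv2.contourArea(q)>800:
        r=cv2.minAreaRect(q);print("steel",r,cv2.boundingRect(q))
print("pred blade end",[pr([*(h+.188*a+j*n),.021]) for j in(-.025,.025)],"strip",[pr([*(h+.1*a+j*n),.021]) for j in(-.012,.012)])
c=blobs(px,(0,90,0),(20,255,114),800,(230,120,430,300))[0];print("rest",cv2.boundingRect(c),[plane(f,p,.016)[:2].round(4).tolist() for p in cv2.approxPolyDP(c,5,True)[:,0]])
O=np.array([.5102,.0949]);ux=np.array([.0889,.996]);uy=np.array([-.996,.0889])
g=arm.grab_frame("scene")
for c in blobs(g["pixels"],(14,40,60),(35,255,255),6,(300,235,370,276)):
    m=cv2.boundingRect(c);P=plane(g,(m[0]+m[2]/2-.5,m[1]+m[3]/2-.5),.022)[:2]-O;print("ring",m,P@ux,P@uy)
E
```

```text
36.75 [ 0.48046542 -0.29546024  0.20449273] [-0.11872706 -0.30648585  0.11108756] 1.0015651504318652
bar ((321.5, 230.5), (125.0, 39.0), 90.0) [[0.4691, -0.2508], [0.4946, -0.2532], [0.4871, -0.341], [0.4595, -0.3383]]
pred bar corners [[304.8, 293.1], [303.1, 165.0], [344.1, 293.0], [345.9, 165.0]]
steel ((455.4446716308594, 204.9304656982422), (187.00193786621094, 59.26677322387695), 3.7685296535491943) (362, 181, 189, 60)
pred blade end [[546.2, 243.4], [555.2, 184.2]] strip [[443.6, 228.5], [445.9, 200.1]]
rest (270, 164, 34, 97) [[0.4438, -0.2507], [0.432, -0.3282], [0.4549, -0.3341], [0.4663, -0.2536]]
ring (333, 265, 10, 8) -0.05055440955489631 -0.013540168970981387
```

```bash
python3 -c "
from bench import arm
print(arm.sign_off())"
```

```text
the job is handed in; nothing more can be done
None
```

The job is handed in: the ring lies wholly clear on the apron, centred about 50 mm in front of the mouth, and the rake is back on its rest and released, within about 5 mm of the middle. It took about 37 s, and the highest force I read on the shelf was about 8 N, though I only had readings at the end of each 1 s move.

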